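# Reload a desk printer's ink tray and zero its ink counter

### The job

Put the tray that holds the two ink cartridges into the printer's open bay, handle tab outwards, and slide it in until it is fully home with both cartridges still lying in their compartments. Then turn the ink counter knob on the printer's sloping panel back to its zero stop. Leave the empty tray and everything else on the table where they are.

Things in the scene. Friction and masses are not known exactly. Their poses are not given: they have to be found in the camera images.
- printer: White desk printer, 340 wide, 330 deep, 290 high, fixed. Origin on the table under the centre of the bay's mouth; x points level into the bay, y left for someone looking in, z up. Above the mouth the front overhangs to x = -15 between heights 150 and 185; from there the panel slopes up and inwards, 35 degrees from level, to x = 85, height 255. Tray fully home: tray origin at x = 52, y = 0, z = 80.
- bay_mouth (a point): Centre of the front edge of the bay's floor, 80 above the table; axes as the printer's. The bay is 116 wide between its walls (the mouth flares to about 140 over the first 20 of depth), 70 high and 132 deep to its back wall. With the tray home its outer end, with the tab, stands 28 out of the mouth.
- tray: Grey open tray carrying the two cartridges side by side, 160 long (x), 110 wide (y), walls 30 high and 4 thick, floor 4; about 0.36 kg loaded. Origin at the centre of its underside; its x points away from the handle tab, the way it goes into the bay. The tab is on the end wall at -x.
- tray_tab (a point): Grip point inside the loaded tray's tab, 16 below its top edge, at x = -104, z = 45 in the tray's frame; axes as the tray's. The tab, 50 wide (y), 8 thick, 56 long, rises from the middle of the end wall and leans outwards 35 degrees from vertical: its middle plane runs from x = -82, z = 12 to x = -114, z = 58.
- cartridge_a: Black ink cartridge, 127 long (x), 46 wide, 40 high, grey nose, white label on top; origin at the centre of its underside. Lies in the tray's compartment on the +y side, at x = 11, y = 26.5, z = 4 in the tray's frame.
- cartridge_b: Same cartridge in the compartment on the -y side, y = -26.5 in the tray's frame.
- counter (a joint): Angle of the ink counter knob, rad: 0 at its zero stop, larger when turned clockwise as seen looking down on the panel. To zero it, turn it anticlockwise until it stops. The grip is a black bar about 61 long, 14 thick, 32 high on a round base; at 0 it lies straight up and down the slope, its white pointer mark down the slope at the thick mark of the scale.
- counter_grip (a point): Point on the knob's axis at the height to grip. Its z is the axis, square to the panel, so it leans 35 degrees from vertical towards the mouth side of the printer (-x of the printer). The point turns with the knob: its x runs along the bar.
- empty_tray: Same tray without cartridges, to be left alone. Origin and axes as the loaded tray's.
- stapler: Black stapler, 150 x 36 x 52 high; origin at the centre of its underside. Leave it.
- mug: White mug, 82 across, 95 high; origin at the centre of its underside. Leave it.
- tape_dispenser: Black tape dispenser, 160 x 60 x 86 high; origin at the centre of its underside. Leave it.
- staple_box: Cardboard box of staples, 90 x 55 x 40; origin at the centre of its underside. Leave it.

How it is judged:
On the way, in this order (a step that is already met when the one before it is completed fails the run):
1. the loaded tray is fully home in the printer's bay, both cartridges lying in it (x of tray in the frame of printer between 0.046 and 0.06 m and y of tray in the frame of printer between -0.006 and 0.006 m and z of tray in the frame of printer between 0.074 and 0.088 m and angle between the x axis of tray and the x axis of printer, either way round below 0.06 rad and angle between tray's own z axis and vertical below 0.06 rad and x of cartridge_a in the frame of tray between 0.002 and 0.02 m and y of cartridge_a in the frame of tray between 0.018 and 0.035 m and z of cartridge_a in the frame of tray between -0.002 and 0.01 m and angle between each of cartridge_a, cartridge_b's own z axis and vertical below 0.12 rad and x of cartridge_b in the frame of tray between 0.002 and 0.02 m and y of cartridge_b in the frame of tray between -0.035 and -0.018 m and z of cartridge_b in the frame of tray between -0.002 and 0.01 m), for 0.2 s.
2. then the ink counter knob is turned back to its zero stop (value of joint counter below 0.08 rad), for 0.2 s.
At the end, for the whole second after the job is handed in: The loaded tray rests level on the floor of the bay, tab outwards, within 6 mm of the bay's back stop, within 6 mm of its centre line and 0.06 rad of straight; both cartridges lie flat in their compartments; the counter knob is within 0.08 rad of its zero stop; everything is released and at rest (all of step 1 and value of joint counter below 0.08 rad and linear speed of tray below 0.02 m/s and velocity of joint counter below 0.1 rad/s); the robot touches nothing.
It fails at once if the empty tray or another thing on the table is moved by more than 30 mm (distance of any of empty_tray, stapler, mug, tape_dispenser, staple_box from where it was at the start of the episode above 0.03 m).
It also fails if it takes over 53 s, if anything falls off the work surface, if the arm or the gripper's body presses on something with over 40 N, if the wrist force passes 120 N, or if a joint passes its speed limit or range.

### The arm

A 6-joint arm with a two-finger parallel gripper is mounted at the origin on the work surface. World frame = base frame: x ahead of the robot, y to its left, z up, the work surface at z = 0. Lengths are in m, angles in rad, forces in N, time in s.
With the tool pointing down it reaches from about 0.35 to 0.775 m from the base axis. Payload 5.5 kg.
Tool frame: the origin (TCP) lies midway between the tips of the shut fingers; the grasp point (between the pads) lies 19 mm behind it; z points along the fingers, y is the line along which they close (so a half turn about z gives the same grasp; the last joint's range is limited). The gripper opens to 85 mm and grips with 20 to 120 N. Pads are 22 mm wide; open, the fingers measure 114 mm over their backs; the gripper's body (76 mm by 85 mm) begins 54 mm behind the grasp point. The pads swing forward as they close: fully open they stand 13 mm farther back than shut.
Start: joints at [0.995, 0.313, 0.046, 1.304, 0, 1.431], TCP at [0.243, 0.521, 0.231] pointing down, gripper open.
Joint ranges: [-2.76, 2.76], [-0.86, 1.69], [-1.03, 1.26], [-2.2, 2.34], [-1.47, 1.5], [-3.14, 3.14]. Speed limits (rad/s): [2.57, 2.57, 3.14, 3.14, 3.14, 3.14].

### API

Orientations are given as a unit quaternion [w, x, y, z].
In Python, from workcell import telemetry, imaging, env gives the robot as it stands. The module is installed in compiled form; this text tells all that it offers.
- The arm moves only by the tool step_arm, never from a script. Its argument "moves" is a list of rows, each a list of 3 entries, a list of its own where there are three numbers: the shift along the tool's x, y, z in mm, then the turn, a rotation vector about the tool's x, y, z in rad, then the finger opening in mm, from 0 to 85.4. A call has 1 to 8 rows; each row is the pose to reach, as a shift and turn from the pose commanded when the call began, along the tool's axes at that moment; what a row does not reach only later rows make up. A row lasts 1/12 s, in which the tool goes at most 41.7 mm and 7.16 degrees, less where a joint would pass 70% of its speed; a pose out of reach is approached as far as the arm can. A call with a gripper value outside its range is refused whole. The fingers move at their own pace and stop on an object; "grip_force" is the grip in N (left out, the last holds). Time passes only in rows, so rows that repeat a pose let the fingers close. It gives the time, the measured TCP pose, the force, the opening and the grip force at its end, in the units of the state.
- telemetry.get_state(): the state, without advancing time (a new reading comes with each control period).
- imaging.read_camera(name): name is "scene" or "top" or "wrist"; returns the picture (384x512x3 uint8, red, green, blue); there is no depth.
- imaging.camera_params(name): a dict with "camera_matrix" (3x3 intrinsics, pixels), "pose" (4x4, takes a point from camera to world coordinates). Camera axes: x right, y up, looking along -z (the intrinsics and any distortion apply to the point x, -y, -z); pixel columns grow to the right and rows downward; lengths in m; the calibration is good to about 2 mm. A picture is of the moment at which its call begins: read the wrist's pose just before it. camera_params takes no time and is no camera call; for the wrist camera it gives the pose at the moment of the call.
- env.hand_in(): hands the job in; it is judged then, once.
The state is a dict: "clock": time; "joint_pos": joint angles; "qvel": joint speeds; "tau": joint torques, N m; "tcp_pos": TCP position; "orientation": TCP orientation; "wrist_force": force on the tool from outside, world axes, zero at the start; "ft_torque": the same for the moment, N m; "finger_gap": finger opening in m; "grip_force": force on a finger pad.
Only numpy, scipy, OpenCV 4.12 (cv2) and the standard library are available. Lean on these libraries where they do the work, as an engineer would, in place of code of your own. Each camera call takes 0.05 s, during which the arm holds its last target. There are 200 camera calls.

## Working session

There is one attempt and no reset: what is moved stays moved. The work goes in short steps, Python scripts to look and compute and a tool call to move; the robot and the scene stay as the last step left them, time stands still between calls to the robot, and variables do not carry over. Pictures are saved under pics/ and viewed, at most 10 in all, crops included, and the job is handed in when it is done.

Besides the shell and the picture viewer there is one more tool, called after ">>>" as name([rows], argument=value, ...), one row to a line, values as JSON. step_arm: Moves the arm, as the interface text tells. Its arguments: {"type":"object","properties":{"moves":{"type":"array"},"grip_force":{"type":"number"}},"required":["moves"]}

```bash
mkdir -p pics; cat > h.py <<'E'
import numpy as np, cv2
from workcell import telemetry, imaging, env
from scipy.spatial.transform import Rotation as R
def shot(n,f):
    p=imaging.camera_params(n); im=imaging.read_camera(n); np.savez(f'pics/{f}.npz',im=im,K=p['camera_matrix'],T=p['pose'])
    cv2.imwrite(f'pics/{f}.png',im[:,:,::-1]); return im
def cam(f):
    d=np.load(f'pics/{f}.npz'); return d['im'],np.array(d['K']),np.array(d['T'])
def ray(f,u,v):
    _,K,T=cam(f); d=np.linalg.inv(K)@[u,v,1]; d=T[:3,:3]@[d[0],-d[1],-d[2]]; return T[:3,3],d/np.linalg.norm(d)
def onz(f,u,v,z):
    o,d=ray(f,u,v); return o+d*(z-o[2])/d[2]
def tri(*obs):
    A=np.zeros((3,3));b=np.zeros(3)
    rs=[ray(*o) for o in obs]
    for o,d in rs:
        P=np.eye(3)-np.outer(d,d);A+=P;b+=P@o
    x=np.linalg.solve(A,b); return x,[np.linalg.norm((np.eye(3)-np.outer(d,d))@(x-o)) for o,d in rs]
def proj(f,X):
    _,K,T=cam(f); c=T[:3,:3].T@(np.array(X)-T[:3,3]); p=K@[c[0],-c[1],-c[2]]; return p[:2]/p[2]
def st():
    s=telemetry.get_state(); q=np.array(s['orientation']); return s,np.array(s['tcp_pos']),R.from_quat(q[[1,2,3,0]])
E
python3 - <<'E'
from h import *
for n in ['scene','top','wrist']: shot(n,n+'0')
a=np.hstack([cam('scene0')[0],cam('top0')[0]])
s,p,r=st(); print(s['clock'],p,r.as_matrix().round(3)); 
for n in ['scene','top','wrist']: print(imaging.camera_params(n))
E
```

```text
0.15 [0.24252479 0.5209438  0.23061695] [[-0.907  0.422 -0.001]
 [ 0.422  0.907 -0.001]
 [ 0.    -0.001 -1.   ]]
{'camera_matrix': array([[457.89769317,   0.        , 251.83387117],
       [  0.        , 457.89769317, 190.42032526],
       [  0.        ,   0.        ,   1.        ]]), 'pose': array([[-0.78302817, -0.32710264,  0.52902812,  1.10461487],
       [ 0.62168493, -0.43806661,  0.64931155,  0.53891851],
       [ 0.01935803,  0.83731804,  0.54637328,  0.76687814],
       [ 0.        ,  0.        ,  0.        ,  1.        ]])}
{'camera_matrix': array([[471.49591236,   0.        , 260.10917028],
       [  0.        , 471.49591236, 190.22250703],
       [  0.        ,   0.        ,   1.        ]]), 'pose': array([[-0.02403193,  0.98446602, -0.17392274,  0.33674591],
       [-0.99960823, -0.02116622,  0.01831325, -0.14692084],
       [ 0.01434748,  0.1742947 ,  0.984589  ,  1.20858101],
       [ 0.        ,  0.        ,  0.        ,  1.        ]])}
{'camera_matrix': array([[284.95660292,   0.        , 257.9841844 ],
       [  0.        , 284.95660292, 191.36670199],
       [  0.        ,   0.        ,   1.        ]]), 'pose': array([[ 0.42222033, -0.86977477, -0.25538566,  0.17790413],
       [ 0.90649252,  0.40476286,  0.12015966,  0.5519998 ],
       [-0.00114121, -0.28223904,  0.95934343,  0.37220507],
       [ 0.        ,  0.        ,  0.        ,  1.        ]])}
```

View pics/scene0.png

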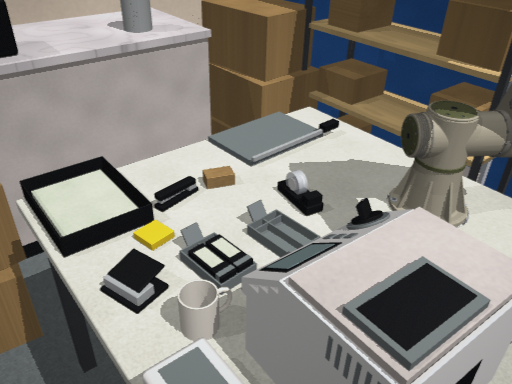

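View pics/top0.png

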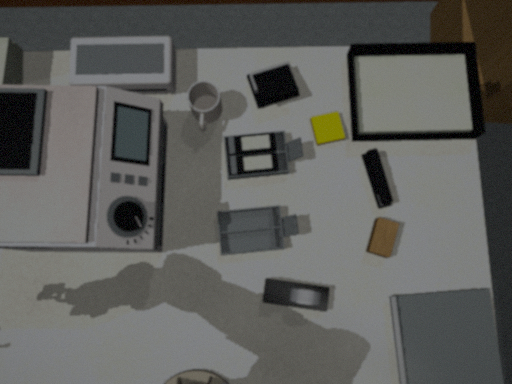

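The scene view shows the loaded tray at about (220,260), the empty tray at (285,232), and the printer at lower right. The top view shows the loaded tray at (257,155) with its tab to the right at (293,150). The printer is at left with its mouth facing right (edge at column 162), and the knob is at (128,215). I'll measure from these pixels.

```bash
python3 - <<'E'
from h import *
im,K,T=cam('top0')
c=im[120:190,210:310]; a=cv2.resize(c,None,fx=4,fy=4,interpolation=cv2.INTER_CUBIC)
c=im[80:255,85:175]; b=cv2.resize(c,None,fx=3.2,fy=3.2,interpolation=cv2.INTER_CUBIC)
c=cam('scene0')[0][205:295,170:270]; d=cv2.resize(c,None,fx=3.2,fy=3.2,interpolation=cv2.INTER_CUBIC)
o=np.zeros((600,740,3),np.uint8); o[:a.shape[0],:a.shape[1]]=a; o[:b.shape[0],410:410+b.shape[1]]=b; o[300:300+d.shape[0],:d.shape[1]]=d
o=np.clip(o.astype(float)*1.6,0,255).astype(np.uint8)
cv2.imwrite('pics/crop1.png',o[:,:,::-1])
# labels
for f,roi in [('top0',(120,190,215,295)),('scene0',(225,290,180,260))]:
    im=cam(f)[0]; g=im.min(2); m=np.zeros_like(g); y0,y1,x0,x1=roi
    m[y0:y1,x0:x1]=(g[y0:y1,x0:x1]>(120 if f=='top0' else 150)).astype(np.uint8)
    n,_,s,ce=cv2.connectedComponentsWithStats(m)
    for i in range(1,n):
        if s[i,4]>40: print(f,s[i],ce[i].round(1))
E
```

```text
top0 [223 120  72  18 855] [259.  126.1]
top0 [243 136  25  13 228] [255.9 141.9]
top0 [221 154  74  36 740] [258.1 183. ]
top0 [245 156  25  13 228] [257.9 162.1]
scene0 [ 198  225   62   54 1076] [236.8 241.4]
scene0 [212 238  28  19 255] [225.3 247. ]
scene0 [194 247  29  20 277] [208.  256.7]
scene0 [180 261  50  29 545] [192.9 279.8]
```

View pics/crop1.png

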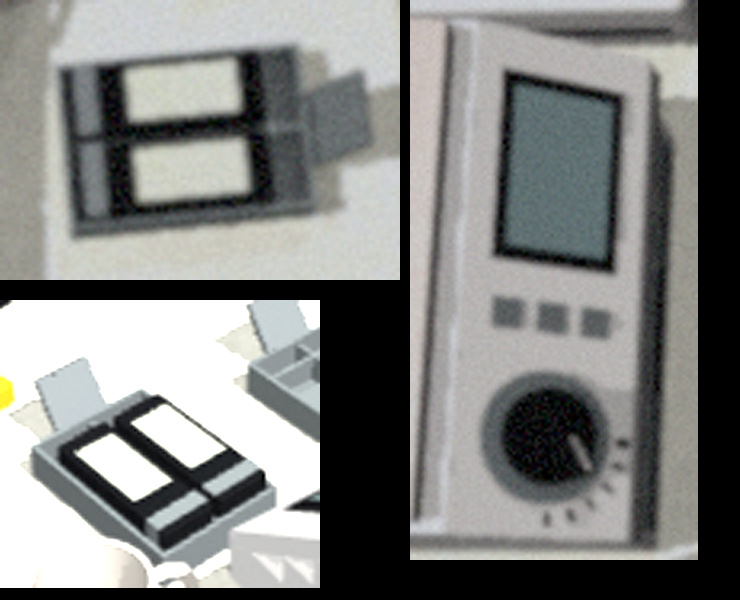

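Cropped top view: the labels are clean, and the tab's top edge runs from (301,138) to (303,155.5). The knob centre is near (127,216). Its pointer sits about 45° clockwise of the thick zero mark, which is at right, down the slope. Triangulating next.

```bash
python3 - <<'E'
from h import *
np.set_printoptions(precision=4,suppress=True)
A,ea=tri(('top0',257.9,162.1),('scene0',225.3,247.0)); B,eb=tri(('top0',255.9,141.9),('scene0',208,256.7))
print('labels',A,ea,B,eb)
t1,e1=tri(('top0',301.25,138),('scene0',181.6,229.1)); t2,e2=tri(('top0',303,155.5),('scene0',195.6,222.8))
print('tabtop',t1,e1,t2,e2)
c=[onz('top0',210+x/4,120+y/4,.03) for x,y in [(58,67),(297,47),(312,213),(75,235)]]
print('corners',np.array(c)); print('len',np.linalg.norm(c[0]-c[1]),np.linalg.norm(c[1]-c[2]))
ax=(c[0]+c[3]-c[1]-c[2])[:2]; print('centre',np.mean(c,0),'yaw',np.arctan2(ax[1],ax[0]))
d=(B-A)[:2]; print('yaw from labels', np.arctan2(d[1],d[0])+np.pi/2)
# printer panel lower edge at z=.185
P=lambda x,y:(85+(x-410)/3.2,80+y/3.2)
for q in [(652,70),(641,300),(632,535)]: print('edge',onz('top0',*P(*q),.185))
for q in [(545,437),(582,455),(588,468)]: print('knob',onz('top0',*P(*q),.24))
E
```

```text
labels [ 0.6136 -0.1635  0.0441] [np.float64(0.0018263849306229785), np.float64(0.0018263849306228946)] [ 0.6666 -0.1596  0.0441] [np.float64(0.0018698181743844566), np.float64(0.00186981817438459)]
tabtop [ 0.6698 -0.2738  0.0572] [np.float64(0.0029392387951712733), np.float64(0.002939238795171151)] [ 0.6256 -0.2773  0.0543] [np.float64(0.002135868417895496), np.float64(0.0021358684178954157)]
corners [[ 0.6874 -0.0801  0.03  ]
 [ 0.6978 -0.2353  0.03  ]
 [ 0.5875 -0.2412  0.03  ]
 [ 0.5763 -0.0897  0.03  ]]
len 0.1555230215688169 0.11049494041377181
centre [ 0.6373 -0.1616  0.03  ] yaw 1.6409061105134313
yaw from labels 1.6438881089710622
edge [0.7263 0.0553 0.185 ]
edge [0.5594 0.0607 0.185 ]
edge [0.398  0.0645 0.185 ]
knob [0.4587 0.1099 0.24  ]
knob [0.4465 0.0859 0.24  ]
knob [0.4381 0.0819 0.24  ]
```

```bash
cat >> h.py <<'E'
def frame(x,y,z,yaw): 
    T=np.eye(4);T[:3,:3]=R.from_euler('z',yaw).as_matrix();T[:3,3]=[x,y,z];return T
t=np.radians(35)
Rg=np.array([[0,np.cos(t),np.sin(t)],[-0.0,0,0],[0,np.sin(t),-np.cos(t)]]).T  # rows tmp
Rg=np.column_stack([[0,1,0],[np.cos(t),0,np.sin(t)],[np.sin(t),0,-np.cos(t)]]) # tool axes in tray/printer frame
def delta(p0,r0,p1,r1):
    return (r0.inv().apply(p1-p0)*1000).round(1), (r0.inv()*r1).as_rotvec().round(3)
E
cat > g.py <<'E'
from h import *
s,p,r=st()
F=frame(.6375,-.1615,0,1.642); r1=R.from_matrix(F[:3,:3]@Rg)
g=F[:3,:3]@[-.104,0,.045]+F[:3,3]+.019*r1.as_matrix()[:,2]
w=np.array([.34,.25,.42]); print(delta(p,r,w,r1)); print('det',np.linalg.det(Rg))
pre=g-.1*r1.as_matrix()[:,2]; print('g',g,'pre',pre,'from w',delta(w,r1,pre,r1))
E
python3 g.py
```

```text
(array([-202.7, -204.7, -189.1]), array([-0.599,  0.154, -0.491]))
det 1.0
g [ 0.64412361 -0.25436614  0.02943611] pre [ 0.64820423 -0.31157844  0.11135132] from w (array([-267.5, -653.8,  -81. ]), array([0., 0., 0.]))
```

>>> step_arm([
  [[-203, -205, -189], [-0.599, 0.154, -0.491], 30],
  [[-203, -205, -189], [-0.599, 0.154, -0.491], 30],
  [[-203, -205, -189], [-0.599, 0.154, -0.491], 30],
  [[-203, -205, -189], [-0.599, 0.154, -0.491], 30],
  [[-203, -205, -189], [-0.599, 0.154, -0.491], 30],
  [[-203, -205, -189], [-0.599, 0.154, -0.491], 30],
  [[-203, -205, -189], [-0.599, 0.154, -0.491], 30],
  [[-203, -205, -189], [-0.599, 0.154, -0.491], 30],
], grip_force=40)

```text
clock: 0.82
tcp_pos: [0.3259, 0.2855, 0.3933]
orientation: [-0.01, -0.035, 0.952, 0.303]
wrist_force: [1.2, -0.1, -0.1]
finger_gap: 0.03
grip_force: 0.0
```

```bash
cat >> g.py <<'E'
print(s['clock'],p,s['joint_pos']);print('to pre',delta(p,r,pre,r1))
E
python3 g.py
```

```text
(array([-11.6, -14.3, -42.8]), array([0.004, 0.001, 0.002]))
det 1.0
g [ 0.64412361 -0.25436614  0.02943611] pre [ 0.64820423 -0.31157844  0.11135132] from w (array([-267.5, -653.8,  -81. ]), array([0., 0., 0.]))
0.8167 [0.32585256 0.28545601 0.39332307] [ 0.09517781 -0.13024722 -0.18852475  1.49486997  0.61497536  0.02764568]
to pre (array([-277.7, -668.4, -126.5]), array([0.004, 0.001, 0.002]))
```

>>> step_arm([
  [[-136, -267, -212], [0, 0, 0], 30],
  [[-136, -267, -212], [0, 0, 0], 30],
  [[-136, -267, -212], [0, 0, 0], 30],
  [[-136, -267, -212], [0, 0, 0], 30],
  [[-136, -267, -212], [0, 0, 0], 30],
  [[-136, -267, -212], [0, 0, 0], 30],
  [[-136, -267, -212], [0, 0, 0], 30],
  [[-136, -267, -212], [0, 0, 0], 30],
])

```text
clock: 1.48
tcp_pos: [0.4725, -0.0149, 0.4117]
orientation: [-0.01, -0.034, 0.953, 0.301]
wrist_force: [1.7, 0.6, 0.5]
finger_gap: 0.0302
grip_force: 0.0
```

```bash
python3 g.py|tail -2
```

```text
1.4833 [ 0.47246533 -0.01494591  0.41168484] [-0.52332068  0.30455277  0.3160149   1.95605112  0.49715426 -0.68979291]
to pre (array([-154.2, -424.9,   68.7]), array([ 0.002,  0.001, -0.   ]))
```

>>> step_arm([
  [[-154, -425, 69], [0, 0, 0], 30],
  [[-154, -425, 69], [0, 0, 0], 30],
  [[-154, -425, 69], [0, 0, 0], 30],
  [[-154, -425, 69], [0, 0, 0], 30],
  [[-154, -425, 69], [0, 0, 0], 30],
  [[-154, -425, 69], [0, 0, 0], 30],
  [[-154, -425, 69], [0, 0, 0], 30],
  [[-154, -425, 69], [0, 0, 0], 30],
])

```text
clock: 2.15
tcp_pos: [0.6006, -0.2302, 0.191]
orientation: [-0.01, -0.034, 0.953, 0.301]
wrist_force: [1.2, -0.2, 0.7]
finger_gap: 0.03
grip_force: 0.0
```

```bash
python3 g.py|tail -2
```

```text
2.15 [ 0.60057456 -0.23015394  0.19098605] [-0.69045973  0.81464975  0.61713176  1.82402176  0.42970092 -0.86150358]
to pre (array([ -41.7, -115. ,   16.6]), array([0.001, 0.001, 0.   ]))
```

>>> step_arm([
  [[-35, -97, 14], [0, 0, 0], 30],
  [[-35, -97, 14], [0, 0, 0], 30],
  [[-35, -97, 14], [0, 0, 0], 30],
  [[-35, -97, 14], [0, 0, 0], 30],
  [[-35, -97, 14], [0, 0, 0], 30],
  [[-35, -97, 14], [0, 0, 0], 30],
])

```text
clock: 2.65
tcp_pos: [0.6401, -0.2969, 0.1264]
orientation: [-0.01, -0.034, 0.953, 0.301]
wrist_force: [0.2, -0.0, 0.6]
finger_gap: 0.0301
grip_force: 0.0
```

```bash
python3 g.py|tail -2; python3 -c "
from h import *
shot('wrist','w1')"
```

```text
2.65 [ 0.64012227 -0.29694818  0.12644977] [-0.7233892   1.04665011  0.92392037  1.91203257  0.41534716 -0.89434729]
to pre (array([ -7. , -21.1,   3.6]), array([0.002, 0.001, 0.001]))
```

View pics/w1.png

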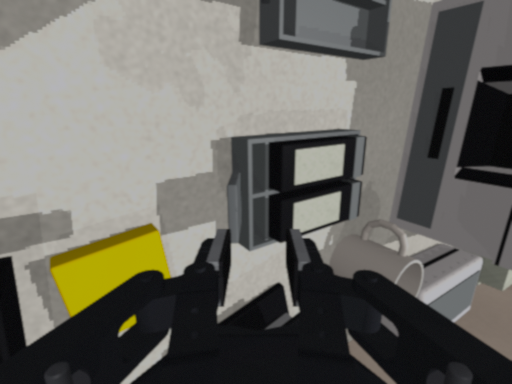

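The wrist view shows the loaded tray centred near (300,190), with its tab edge-on at columns 229–240, rows 175–243. The tab lies between the finger planes. I'll check this against projections of my estimate.

```bash
python3 - <<'E'
from h import *
np.set_printoptions(precision=1,suppress=True)
F=frame(.6375,-.1615,0,1.642)
q=lambda X: proj('w1',F[:3,:3]@X+F[:3,3])
for n,X in dict(tt1=(-.114,.025,.058),tt2=(-.114,-.025,.058),c1=(-.08,.055,.03),c2=(-.08,-.055,.03),c3=(.08,.055,.03),c4=(.08,-.055,.03)).items(): print(n,q(np.array(X)))
im=cam('w1')[0][100:260,200:380]; o=cv2.resize(im,None,fx=4,fy=3.7,interpolation=cv2.INTER_CUBIC)
cv2.imwrite('pics/crop2.png',o[:592,:,::-1])
E
```

```text
tt1 [229.3 180.7]
tt2 [231.  240.6]
c1 [246.4 135.2]
c2 [247.7 249. ]
c3 [360.2 127.8]
c4 [351.5 214.9]
```

View pics/crop2.png

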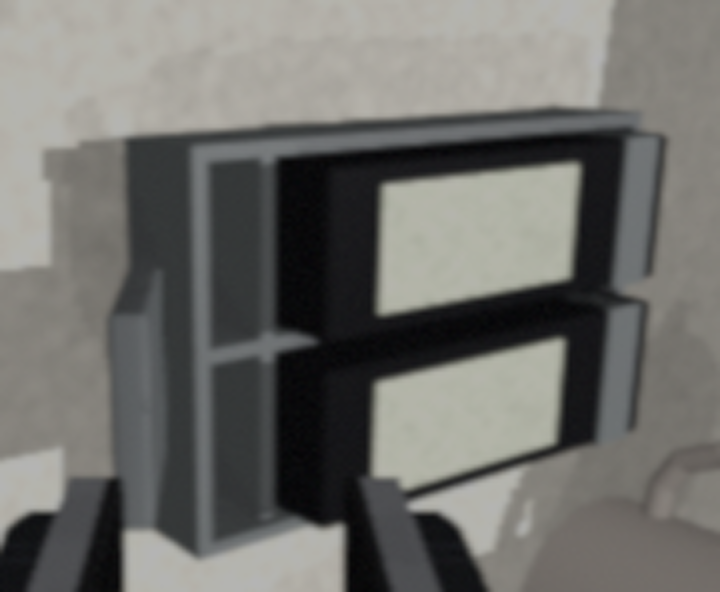

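```bash
python3 - <<'E'
from h import *
np.set_printoptions(precision=4,suppress=True)
C=lambda x,y:(200+(x+.5)/4-.5,100+(y+.5)/3.7-.5)
a,b,c=[onz('w1',*C(*q),.03) for q in [(195,145),(205,555),(640,112)]]
print(a,b,c,np.linalg.norm(a-b),np.linalg.norm(a-c),'mid end',(a+b)/2)
d=c-a;e=b-a;print('yaws',np.arctan2(d[1],d[0]),np.arctan2(e[1],e[0])+np.pi/2)
t1,t2=[onz('w1',*C(*q),.058) for q in [(131,312),(138,528)]]
print('tab',t1,t2,(t1+t2)/2,'from F',frame(.6375,-.1615,0,1.642)@[-.114,0,.058,1])
# two-view (top/wrist) heights for tab top and corner c1
print(tri(('w1',*C(131,312)),('scene0',195.6,222.8),('top0',303,155.5)))
print(tri(('w1',*C(138,528)),('scene0',181.6,229.1),('top0',301.25,138)))
E
```

```text
[ 0.5914 -0.243   0.03  ] [ 0.6997 -0.2335  0.03  ] [ 0.5793 -0.0861  0.03  ] 0.10868596131549961 0.1573349034307778 mid end [ 0.6455 -0.2382  0.03  ]
yaws 1.647472087581711 1.657952414521273
tab [ 0.6235 -0.2742  0.058 ] [ 0.6727 -0.2704  0.058 ] [ 0.6481 -0.2723  0.058 ] from F [ 0.6456 -0.2752  0.058   1.    ]
(array([ 0.6251, -0.2754,  0.0566]), [np.float64(0.0023077799634190956), np.float64(0.0018155165369929587), np.float64(0.003341707589708309)])
(array([ 0.6705, -0.2725,  0.0594]), [np.float64(0.0014760687806290103), np.float64(0.0033107549607820377), np.float64(0.003131240998134467)])
```

```bash
sed -i 's/frame(.6375,-.1615,0,1.642)/frame(.639,-.159,0,1.65)/' g.py; cat >> g.py <<'E'
print('to g',delta(p,r,g,r1), 'to mid', delta(p,r,g-.045*r1.as_matrix()[:,2],r1)[0])
E
python3 g.py|tail -1
```

```text
to g (array([ -8.9, -20.1, 106.1]), array([ 0.   ,  0.007, -0.005])) to mid [ -9.2 -20.   61.1]
```

>>> step_arm([
  [[-9, -20, 20], [0, 0.007, -0.005], 30],
  [[-9, -20, 40], [0, 0.007, -0.005], 30],
  [[-9, -20, 60], [0, 0.007, -0.005], 30],
  [[-9, -20, 75], [0, 0.007, -0.005], 30],
  [[-9, -20, 90], [0, 0.007, -0.005], 30],
  [[-9, -20, 100], [0, 0.007, -0.005], 30],
  [[-9, -20, 105], [0, 0.007, -0.005], 30],
  [[-9, -20, 105], [0, 0.007, -0.005], 30],
])

```text
clock: 3.37
tcp_pos: [0.6463, -0.2515, 0.0304]
orientation: [-0.012, -0.038, 0.953, 0.301]
wrist_force: [-0.7, 0.6, 0.6]
finger_gap: 0.0301
grip_force: 0.0
```

```bash
python3 g.py|tail -1; python3 -c "
from h import *
shot('wrist','w2')"
```

```text
to g (array([-0. , -0.8,  0.6]), array([ 0.   , -0.001,  0.001])) to mid [  0.   -0.8 -44.4]
```

View pics/w2.png

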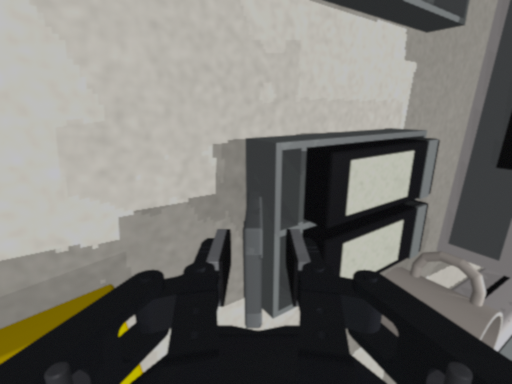

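The tab at columns 248–262 sits centred between the fingers (217–302). Closing and lifting.

>>> step_arm([
  [[0, 0, 0], [0, 0, 0], 15],
  [[0, 0, 0], [0, 0, 0], 5],
  [[0, 0, 0], [0, 0, 0], 0],
  [[0, 0, 0], [0, 0, 0], 0],
  [[0, 0, 0], [0, 0, 0], 0],
  [[0, 0, 0], [0, 0, 0], 0],
], grip_force=115)

```text
clock: 3.92
tcp_pos: [0.6468, -0.254, 0.0301]
orientation: [-0.012, -0.037, 0.953, 0.301]
wrist_force: [0.2, -1.1, 6.4]
finger_gap: 0.0063
grip_force: 113.1
```

>>> step_arm([
  [[0, 6, -8], [0, 0, 0], 0],
  [[0, 12, -16], [0, 0, 0], 0],
  [[0, 23, -33], [0, 0, 0], 0],
  [[0, 34, -49], [0, 0, 0], 0],
  [[0, 46, -66], [0, 0, 0], 0],
  [[0, 57, -82], [0, 0, 0], 0],
  [[0, 69, -98], [0, 0, 0], 0],
  [[0, 69, -98], [0, 0, 0], 0],
])

```text
clock: 4.58
tcp_pos: [0.6475, -0.2537, 0.1531]
orientation: [-0.01, -0.038, 0.953, 0.299]
wrist_force: [0.9, -0.5, -2.9]
finger_gap: 0.0066
grip_force: 112.7
```

```bash
python3 -c "
from h import *
s,p,r=st();print(s['clock'],p,s['wrist_force'],s['ft_torque'],s['finger_gap'],s['grip_force'])
shot('wrist','w3');shot('scene','s3');shot('top','t3')
cv2.imwrite('pics/v3.png',np.hstack([cv2.resize(cam('w3')[0],(400,300)),cv2.resize(cam('s3')[0],(400,300))])[:,:,::-1])"
```

```text
4.5833 [ 0.64745351 -0.25367617  0.1530739 ] [ 0.89201751 -0.53592238 -2.87934974] [-1.29349577 -0.13811619 -0.07420142] 0.00664171434342319 112.71223425865173
```

View pics/v3.png

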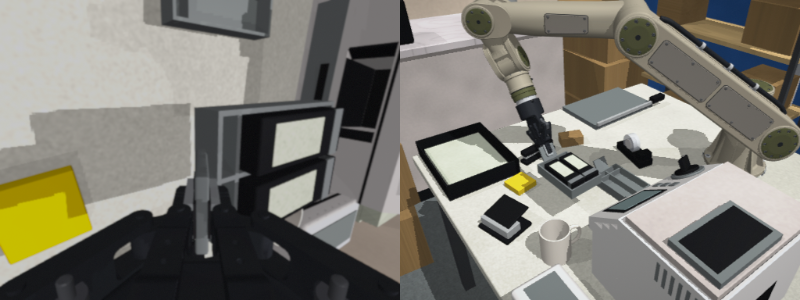

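The left view (wrist) shows the tray held level at the tab, with the bay's black mouth at right around (370,90). The right view (scene) confirms the lift. Next I'll move to the front of the bay and look closely.

```bash
cat > m.py <<'E'
from h import *
import sys
np.set_printoptions(precision=4,suppress=True)
G=np.linalg.inv(frame(.639,-.159,0,1.65))@[.6468,-.254,.0301,1]  # tcp in tray frame
def goal(PF,x,y,z):
    Rp=PF[:3,:3]; return Rp@([x,y,z]+G[:3])+PF[:3,3], R.from_matrix(Rp@Rg)
E
python3 - <<'E'
from m import *
s,p,r=st(); print(G); PF=frame(.56,.076,0,1.55)
print(delta(p,r,*goal(PF,-.125,0,.13)), goal(PF,-.125,0,.13)[0], goal(PF,.052,0,.08)[0])
print('mug',onz('top0',205,97,.095),'handle',onz('top0',201,124,.05))
im=cam('w3')[0]; cv2.imwrite('pics/crop3.png',cv2.resize(im[0:210,330:512],None,fx=2.8,fy=2.8,interpolation=cv2.INTER_CUBIC)[:,:,::-1])
E
```

```text
[-0.0953 -0.0003  0.0301  1.    ]
(array([ 81.8, 102.2,  56. ]), array([ 0.   , -0.059,  0.081])) [ 0.5557 -0.1443  0.1601] [0.5594 0.0327 0.1101]
mug [ 0.7712 -0.0365  0.095 ] handle [ 0.7164 -0.0216  0.05  ]
```

View pics/crop3.png

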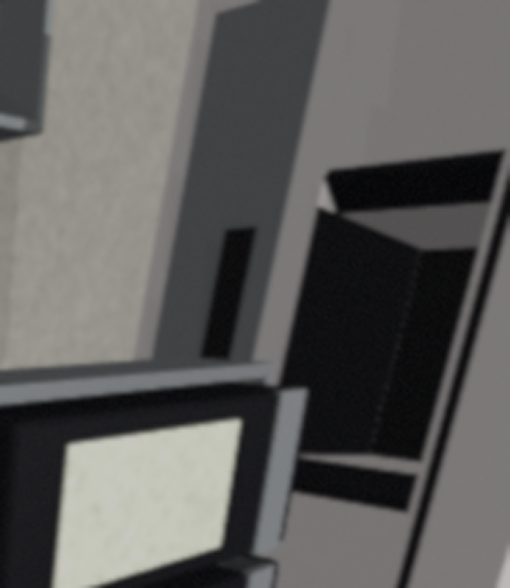

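The crop shows the bay mouth. The flare's outer corners at floor level are near crop (328,172) and (292,489), and the right-hand dark line is the overhang edge.

```bash
python3 - <<'E'
from m import *
C=lambda x,y:(330+(x+.5)/2.8-.5,(y+.5)/2.8-.5)
for n,q in dict(flareTop=(328,172),flareBot=(292,489),floorTop=(318,208),floorBot=(295,456)).items(): print(n,onz('w3',*C(*q),.08))
for n,q in dict(base1=(215,15),base2=(157,355)).items(): print(n,onz('w3',*C(*q),.0))
E
```

```text
flareTop [0.4923 0.082  0.08  ]
flareBot [0.6425 0.1157 0.08  ]
floorTop [0.5082 0.0796 0.08  ]
floorBot [0.6247 0.1109 0.08  ]
base1 [0.4037 0.1003 0.    ]
base2 [0.5782 0.1002 0.    ]
```

>>> step_arm([
  [[82, 102, 56], [0, -0.059, 0.081], 0],
  [[82, 102, 56], [0, -0.059, 0.081], 0],
  [[82, 102, 56], [0, -0.059, 0.081], 0],
  [[82, 102, 56], [0, -0.059, 0.081], 0],
  [[82, 102, 56], [0, -0.059, 0.081], 0],
  [[82, 102, 56], [0, -0.059, 0.081], 0],
  [[82, 102, 56], [0, -0.059, 0.081], 0],
])

```text
clock: 5.32
tcp_pos: [0.5548, -0.1434, 0.1603]
orientation: [0.003, 0.01, 0.953, 0.301]
wrist_force: [0.2, -0.7, -4.0]
finger_gap: 0.0061
grip_force: 114.5
```

```bash
python3 -c "
from h import *
s,p,r=st();print(s['clock'],p,s['wrist_force'],s['finger_gap'],s['grip_force'])
shot('wrist','w4');shot('scene','s4');shot('top','t4')
a=cv2.resize(cam('w4')[0][:300,200:],None,fx=1.6,fy=1.6,interpolation=cv2.INTER_CUBIC)
b=cv2.resize(cam('t4')[0][80:260,80:310],None,fx=1.3,fy=1.8*1.48,interpolation=cv2.INTER_CUBIC)
o=np.zeros((480,800,3),np.uint8);o[:a.shape[0],:a.shape[1]]=a;o[:b.shape[0],500:500+b.shape[1]]=b[:480]
cv2.imwrite('pics/v4.png',o[:,:,::-1])"
```

```text
5.3167 [ 0.55475289 -0.14340147  0.16026308] [ 0.20274198 -0.71220072 -3.9635201 ] 0.006065007015527382 114.45966482162476
```

View pics/v4.png

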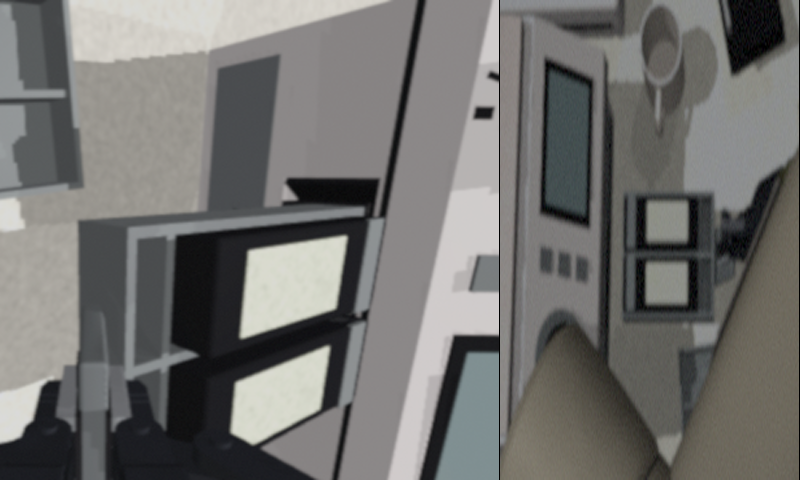

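The wrist view shows the tray in front of the bay. The flare corner shows at (290,190), and the overhang's lower dark edge runs (420,0)–(340,480). The panel's lower edge runs (490,0)–(390,480). I'll work out the printer pose numerically from these lines.

```bash
python3 - <<'E'
from m import *
im=cv2.GaussianBlur(cam('w4')[0],(3,3),0).astype(float).mean(2)
up=[];lo=[]
for v in list(range(10,100,10))+list(range(120,290,10)):
    e=506-62*v/300; c=np.arange(int(e-14),min(int(e+14),511)); g=np.diff(im[v,c]); i=np.argmax(g); 
    if g[i]>8: up.append((c[i]+.5,v))
    e=462-50*v/300; c=np.arange(int(e-12),int(e+12)); i=np.argmax(np.diff(im[v,c])); lo.append((c[i]+.5,v))
def fit(pts,z):
    X=np.array([onz('w4',*q,z) for q in pts]); 
    for _ in range(3):
        k=np.polyfit(X[:,0],X[:,1],1); rr=X[:,1]-np.polyval(k,X[:,0]); X=X[abs(rr)<2*rr.std()+1e-4]
    print(z,len(X),'slope',k[0],'y at .56',np.polyval(k,.56),'std',rr.std(), X[:,0].min(),X[:,0].max()); return k
fit(up,.185); fit(lo,.15)
# mouth vertical flare edges from w3 with plane
C=lambda x,y:(330+(x+.5)/2.8-.5,(y+.5)/2.8-.5)
for sl,y0 in [(-.028,.076),(-.028,.082),(0.01,.078)]:
    for q in [(330,172),(420,161),(503,150),(300,492),(408,510)]:
        o,d=ray('w3',*C(*q)); n=np.array([-sl,1,0]); P=np.array([.56,y0,0]); t_=(n@(P-o))/(n@d); print(sl,y0,q,o+d*t_)
# flare corner in w4
for q in [(287,180),(283,204)]: print('w4 corner',onz('w4',200+q[0]/1.6,q[1]/1.6,.08))
im=cam('top0')[0].astype(float).mean(2)
pts=[]
for v in range(100,245,8):
    c=np.arange(150,172); pts.append((v,np.argmin(np.diff(cv2.GaussianBlur(im,(3,3),0)[v,c]))+150.5))
X=np.array([onz('top0',u,v,.185) for v,u in pts]); print(np.c_[pts,X[:,:2]][::3]); print(np.polyfit(X[:,0],X[:,1],1))
E
```

```text
0.185 26 slope -0.0324473956957303 y at .56 0.06013647294485089 std 0.0006281763521754299 0.41883916766079626 0.6464808637792154
0.15 26 slope -0.08062094192192833 y at .56 0.06708079098061842 std 0.008879670929027106 0.40797792186314613 0.6721076228417864
-0.028 0.076 (330, 172) [0.4933 0.0779 0.0827]
-0.028 0.076 (420, 161) [0.493  0.0779 0.1172]
-0.028 0.076 (503, 150) [0.4924 0.0779 0.1447]
-0.028 0.076 (300, 492) [0.6377 0.0738 0.1011]
-0.028 0.076 (408, 510) [0.6371 0.0738 0.145 ]
-0.028 0.082 (330, 172) [0.492  0.0839 0.08  ]
-0.028 0.082 (420, 161) [0.4917 0.0839 0.115 ]
-0.028 0.082 (503, 150) [0.4911 0.0839 0.1429]
-0.028 0.082 (300, 492) [0.6385 0.0798 0.0987]
-0.028 0.082 (408, 510) [0.6379 0.0798 0.1432]
0.01 0.078 (330, 172) [0.4934 0.0773 0.0829]
0.01 0.078 (420, 161) [0.4931 0.0773 0.1174]
0.01 0.078 (503, 150) [0.4925 0.0773 0.1448]
0.01 0.078 (300, 492) [0.6383 0.0788 0.0991]
0.01 0.078 (408, 510) [0.6377 0.0788 0.1435]
w4 corner [0.4935 0.0835 0.08  ]
w4 corner [0.5102 0.0816 0.08  ]
[[100.     158.5      0.7309   0.0601]
 [124.     158.5      0.674    0.0594]
 [148.     157.5      0.6182   0.0609]
 [172.     156.5      0.5634   0.0623]
 [196.     155.5      0.5096   0.0637]
 [220.     155.5      0.4567   0.063 ]
 [244.     153.5      0.4049   0.0665]]
[-0.026   0.0767]
```

```bash
cat >> m.py <<'E'
PF=frame(.5648,.077,0,1.542)
E
python3 - <<'E'
from m import *
p=np.array([0.5548,-0.1434,0.1603]); 
s,p,r=st()
Rt=r.as_matrix()@Rg.T; t0=p-Rt@G[:3]; print('tray est',t0, 'in P',np.linalg.inv(PF)@np.r_[t0,1],'R tilt',Rt[2])
for n,X in dict(c1=(-.08,.055,.03),c3=(.08,.055,.03),t1=(-.114,.025,.058)).items(): print(n,proj('w4',Rt@X+t0))
im=cam('w4')[0].astype(float).mean(2)
# top wall outer line: rows near 142 -> 130 ; print column profiles
for u in [285,300,330,360,390,415,428]:
    v=np.arange(118,150); print(u,v[0],im[118:150,u].astype(int))
E
```

```text
tray est [ 0.5582 -0.0499  0.1304] in P [-0.1271  0.0029  0.1304  1.    ] R tilt [ 0.0003 -0.0007  1.    ]
c1 [279.5216 143.2726]
c3 [429.1522 129.9799]
t1 [256.8052 229.9375]
285 118 [150 149 148 150 151 151 151 151 152 152 151 150 149 150 151 150 138 106
  86  84  83  83  87 110 137 144 144 144 143 143 140 128]
300 118 [148 148 148 149 149 149 148 149 150 153 154 154 153 153 151 139 104  85
  84  84  85  96 122 143 149 149 148 150 146 130  94  77]
330 118 [104 102 101 100  97  94  92  91  89  89  87  86  85  84  84  83  83  83
  87 106 133 141 141 141 140 130  99  50  19  16  17  14]
360 118 [ 76  76  77  76  77  76  77  76  76  76  77  79  82  83  83  85  95 119
 135 139 139 138 126  89  41  17  18  21  26  30  32  33]
390 118 [ 13  11  14  11  12  12  13  18  28  48  74  82  84  89 109 132 138 138
 137 124  83  37  19  19  24  30  33  33  35  35  35  45]
415 118 [  8  10  14   9  12   9  11  13  16  28  54  85 113 132 137 136 127  96
  49  21  20  26  30  29  32  33  32  38  74 145 194 201]
428 118 [11 11 11 13  7 12 14 12 14 20 32 50 62 62 57 49 42 28 28 36 35 34 34 36
 38 40 43 46 51 56 63 68]
```

```bash
cat > i.py <<'E'
from m import *
s,p,r=st(); Rt=r.as_matrix()@Rg.T; t0=p-Rt@G[:3]; rel=PF[:3,:3].T@Rt
print(s['clock'],'tray in P',(np.linalg.inv(PF)@np.r_[t0,1])[:3]*1000,'rot',R.from_matrix(rel).as_rotvec(),'F',np.array(s['wrist_force']),'M',np.array(s['ft_torque']),s['grip_force'],np.array(s['joint_pos']).round(2))
for a in sys.argv[1:]:
    v=np.array(eval(a))/1000; print(a,delta(p,r,*goal(PF,*v)))
E
python3 i.py "(-95,-1,86)" "(-40,-1,86)" "(48,-1,86)"
```

```text
5.4667 tray in P [-127.0717    2.9067  130.3802] rot [-0.0007 -0.0003  0.0073] F [ 0.546   1.0612 -3.9668] M [-1.3791  0.0675  0.0759] 114.46502208709717 [-0.65  0.6   0.15  1.52  0.48 -0.72]
(-95,-1,86) (array([-3.4,  0.8, 54.7]), array([ 0.   , -0.004,  0.006]))
(-40,-1,86) (array([-3.8, 45.8, 86.3]), array([ 0.   , -0.004,  0.006]))
(48,-1,86) (array([ -4.5, 117.9, 136.8]), array([ 0.   , -0.004,  0.006]))
```

>>> step_arm([
  [[-3, 1, 20], [0, -0.004, 0.006], 0],
  [[-3, 1, 40], [0, -0.004, 0.006], 0],
  [[-3, 1, 55], [0, -0.004, 0.006], 0],
  [[-4, 10, 61], [0, -0.004, 0.006], 0],
  [[-4, 20, 68], [0, -0.004, 0.006], 0],
  [[-4, 32, 76], [0, -0.004, 0.006], 0],
  [[-4, 42, 83], [0, -0.004, 0.006], 0],
  [[-4, 46, 86], [0, -0.004, 0.006], 0],
])

```text
clock: 6.13
tcp_pos: [0.5616, -0.0551, 0.1182]
orientation: [0.004, 0.013, 0.953, 0.301]
wrist_force: [-0.1, -0.8, -4.4]
finger_gap: 0.0066
grip_force: 114.6
```

```bash
python3 i.py "(0,-1,86)" "(48,-1,86)"; python3 -c "
from m import *
shot('wrist','w5')
o=cv2.resize(cam('w5')[0],(800,600),interpolation=cv2.INTER_CUBIC);cv2.imwrite('pics/v5.png',o[:,:,::-1])
im=cam('w5')[0].astype(int).mean(2)
s,p,r=st();Rt=r.as_matrix()@Rg.T; t0=p-Rt@G[:3]
for X in [(-.08,.055,.03),(.03,.055,.03)]: print('tray',proj('w5',Rt@X+t0))
for X in [(0,.07,.08),(.02,.058,.08),(0,.07,.15),(-.015,.07,.15),(-.015,-.07,.15)]: print('mouth',X,proj('w5',PF[:3,:3]@X+PF[:3,3]))
"
```

```text
6.1333 tray in P [-36.7813  -0.1286  88.1629] rot [-0.0009 -0.0012  0.0021] F [-0.0875 -0.7791 -4.4467] M [-1.2947  0.0597  0.0588] 114.64767694473267 [-0.52  0.54 -0.04  1.31  0.53 -0.58]
(0,-1,86) (array([-0.8, 29. , 22.8]), array([ 0.001, -0.   ,  0.002]))
(48,-1,86) (array([-0.9, 68.2, 50.4]), array([ 0.001, -0.   ,  0.002]))
tray [282.3534 139.3071]
tray [397.85   129.9196]
mouth (0, 0.07, 0.08) [361.0464 108.7506]
mouth (0.02, 0.058, 0.08) [373.5604 122.7833]
mouth (0, 0.07, 0.15) [454.1708 109.2346]
mouth (-0.015, 0.07, 0.15) [443.5123 109.282 ]
mouth (-0.015, -0.07, 0.15) [409.1233 302.1947]
```

View pics/v5.png

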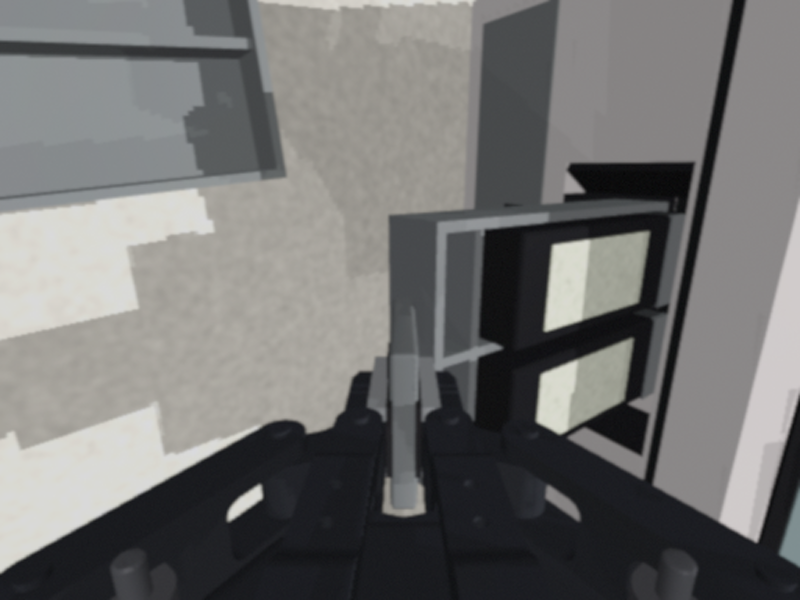

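The flare's outer edge is at image (363,104)–(443,104), and its opposite edge ends near (410,291). The tray's rim runs between them. Measuring the lateral offset.

```bash
python3 - <<'E'
from m import *
im=cv2.GaussianBlur(cam('w5')[0],(3,3),0).astype(float).mean(2)
s,p,r=st();Rt=r.as_matrix()@Rg.T; t0=p-Rt@G[:3]
Pi=np.linalg.inv(PF)
def plane(u,v,pt,n):
    o,d=ray('w5',u,v); return o+d*(n@(pt-o))/(n@d)
n=PF[:3,0]
# flare edges: strongest dark transitions
for u in [375,390,405,420,435]:
    c=np.arange(95,115); g=np.diff(im[c,u]); i=np.argmin(g); X=plane(u,c[i]+.5,PF[:3,3],n); print('top edge',u,c[i]+.5,(Pi@np.r_[X,1])[:3]*1000)
for u in [385,395,403]:
    c=np.arange(268,300); g=np.diff(im[c,u]); i=np.argmax(g); X=plane(u,c[i]+.5,PF[:3,3],n); print('bot edge',u,c[i]+.5,g[i],(Pi@np.r_[X,1])[:3]*1000)
for u in [285,295,310,330,350]:
    c=np.arange(128,146); g=np.diff(im[c,u]); i=np.argmax(g); X=onz('w5',u,c[i]+.5,t0[2]+.03); print('rim',u,c[i]+.5,(Pi@np.r_[X,1])[:3]*1000)
E
```

```text
top edge 375 103.5 [-0.     74.087  92.5011]
top edge 390 103.5 [  0.      73.9647 105.3013]
top edge 405 103.5 [  0.      73.8528 117.0247]
top edge 420 103.5 [  0.      73.7499 127.8016]
top edge 435 103.5 [  0.      73.6549 137.7422]
bot edge 385 278.5 34.33333333333333 [  0.     -70.7748 121.1271]
bot edge 395 283.5 35.0 [ -0.     -70.6833 130.1924]
bot edge 403 287.5 34.666666666666664 [  0.     -70.6139 137.075 ]
rim 285 141.5 [-114.9621   53.7058  118.1131]
rim 295 140.5 [-107.909    53.7908  118.1131]
rim 310 138.5 [-96.6409  54.2058 118.1131]
rim 330 137.5 [-80.0439  53.8312 118.1131]
rim 350 135.5 [-61.498   54.0369 118.1131]
```

```bash
sed -i 's/frame(.5648/frame(.5632/' m.py; python3 i.py "(-25,1,86)" "(0,1,86)" "(30,1,86)"
```

```text
6.1833 tray in P [-36.4748  -1.4731  88.1131] rot [-0.0007 -0.0012  0.0026] F [-1.4709  0.9665 -4.0784] M [-1.3043  0.1049 -0.0196] 114.57021474838257 [-0.52  0.54 -0.04  1.31  0.53 -0.58]
(-25,1,86) (array([2.7, 8.3, 8.3]), array([ 0.001, -0.001,  0.003]))
(0,1,86) (array([ 2.6, 28.7, 22.6]), array([ 0.001, -0.001,  0.003]))
(30,1,86) (array([ 2.5, 53.3, 39.9]), array([ 0.001, -0.001,  0.003]))
```

>>> step_arm([
  [[2.7, 4, 4], [0.001, -0.001, 0.003], 0],
  [[2.7, 10, 9], [0.001, -0.001, 0.003], 0],
  [[2.7, 16, 14], [0.001, -0.001, 0.003], 0],
  [[2.6, 22, 18], [0.001, -0.001, 0.003], 0],
  [[2.6, 28, 22], [0.001, -0.001, 0.003], 0],
  [[2.6, 36, 28], [0.001, -0.001, 0.003], 0],
  [[2.6, 36, 28], [0.001, -0.001, 0.003], 0],
])

```text
clock: 6.77
tcp_pos: [0.5596, -0.0095, 0.115]
orientation: [0.004, 0.014, 0.953, 0.301]
wrist_force: [-1.1, 0.3, -3.4]
finger_gap: 0.0066
grip_force: 114.6
```

```bash
python3 i.py "(30,1,86)" "(48,1,86)"
```

```text
6.7667 tray in P [ 8.8231  1.3615 84.9785] rot [ 0.0016 -0.0011 -0.0011] F [-1.0702  0.2901 -3.4366] M [-1.3874  0.0557  0.0393] 114.60951447486877 [-0.45  0.51 -0.11  1.24  0.55 -0.5 ]
(30,1,86) (array([-0.4, 18. , 11.3]), array([ 0.001, -0.001, -0.002]))
(48,1,86) (array([-0.4, 32.7, 21.6]), array([ 0.001, -0.001, -0.002]))
```

>>> step_arm([
  [[-0.2, 5, 3], [0.001, -0.001, -0.001], 0],
  [[-0.3, 11, 7], [0.001, -0.001, -0.001], 0],
  [[-0.4, 18, 11], [0.001, -0.001, -0.001], 0],
  [[-0.4, 24, 15], [0.001, -0.001, -0.001], 0],
  [[-0.4, 29, 19], [0.001, -0.001, -0.001], 0],
  [[-0.4, 29, 19], [0.001, -0.001, -0.001], 0],
])

```text
clock: 7.27
tcp_pos: [0.5611, 0.0246, 0.116]
orientation: [0.005, 0.014, 0.954, 0.3]
wrist_force: [-0.4, 0.2, -3.8]
finger_gap: 0.0067
grip_force: 114.8
```

```bash
python3 i.py "(46,1,80)" "(48,1,79)" "(56,1,79)"
```

```text
7.2667 tray in P [42.9104  0.732  85.8839] rot [-0.0001  0.0004 -0.0009] F [-0.3537  0.2449 -3.7802] M [-1.4158  0.051   0.0165] 114.75639939308167 [-0.4   0.48 -0.15  1.19  0.56 -0.44]
(46,1,80) (array([ 0.2, -0.9,  6.6]), array([-0.   ,  0.001, -0.001]))
(48,1,79) (array([0.2, 0.2, 8.6]), array([-0.   ,  0.001, -0.001]))
(56,1,79) (array([ 0.2,  6.7, 13.2]), array([-0.   ,  0.001, -0.001]))
```

>>> step_arm([
  [[0, -1, 2], [0, 0, 0], 0],
  [[0, -2, 3], [0, 0, 0], 0],
  [[0, -2.9, 4.1], [0, 0, 0], 0],
  [[0, -2.9, 4.1], [0, 0, 0], 0],
])

```text
clock: 7.6
tcp_pos: [0.5615, 0.0229, 0.1107]
orientation: [0.005, 0.015, 0.954, 0.301]
wrist_force: [-0.8, -0.4, -3.2]
finger_gap: 0.0062
grip_force: 114.8
```

```bash
python3 i.py "(50,1,80)"
```

```text
7.6 tray in P [41.1555  0.0864 80.5561] rot [-0.0001  0.0002 -0.003 ] F [-0.7895 -0.3913 -3.1867] M [-1.0204  0.0716  0.0243] 114.81994986534119 [-0.4   0.49 -0.15  1.18  0.56 -0.44]
(50,1,80) (array([0.6, 6.9, 5.5]), array([-0.   ,  0.002, -0.002]))
```

>>> step_arm([
  [[0.3, 2.5, 2.2], [0, 0, 0], 0],
  [[0.5, 5, 4], [0, 0, 0], 0],
  [[0.5, 6.5, 5.3], [0, 0, 0], 0],
  [[0.5, 6.5, 5.3], [0, 0, 0], 0],
])

```text
clock: 7.93
tcp_pos: [0.5612, 0.032, 0.1105]
orientation: [0.005, 0.015, 0.954, 0.3]
wrist_force: [0.4, 0.5, -2.2]
finger_gap: 0.0065
grip_force: 114.9
```

```bash
python3 i.py "(56,1,80)"
```

```text
7.9333 tray in P [50.2818  0.7135 80.344 ] rot [-0.0005  0.0004 -0.0021] F [ 0.3916  0.5021 -2.1687] M [-0.8421  0.0204 -0.093 ] 114.90224003791809 [-0.39  0.48 -0.16  1.17  0.57 -0.43]
(56,1,80) (array([0.1, 4.5, 3.6]), array([-0.   ,  0.002, -0.001]))
```

>>> step_arm([
  [[0, 1.6, 1.2], [0, 0, 0], 0],
  [[0, 3.2, 2.4], [0, 0, 0], 0],
  [[0, 4.8, 3.5], [0, 0, 0], 0],
  [[0, 4.8, 3.5], [0, 0, 0], 0],
])

```text
clock: 8.27
tcp_pos: [0.5616, 0.0363, 0.1103]
orientation: [0.005, 0.015, 0.954, 0.299]
wrist_force: [-2.1, -6.8, -0.3]
finger_gap: 0.0064
grip_force: 115.8
```

```bash
python3 i.py
```

```text
8.2667 tray in P [54.48    0.4393 79.8221] rot [-0.0006  0.0036 -0.0027] F [-2.1452 -6.7593 -0.3325] M [-1.5467  0.3361  0.1555] 115.81139087677002 [-0.38  0.48 -0.17  1.16  0.57 -0.41]
```

>>> step_arm([
  [[0, 1.6, 1.2], [0, 0, 0], 0],
  [[0, 3, 2], [0, 0, 0], 0],
  [[0, 3, 2], [0, 0, 0], 0],
])

```text
clock: 8.52
tcp_pos: [0.5617, 0.0363, 0.1103]
orientation: [0.005, 0.016, 0.955, 0.296]
wrist_force: [-8.3, -23.8, 3.6]
finger_gap: 0.0064
grip_force: 117.8
```

```bash
python3 i.py
```

```text
8.5167 tray in P [54.2715  0.1107 79.2774] rot [-0.0005  0.0099 -0.0046] F [ -8.3364 -23.7753   3.6203] M [-3.0537  1.266   0.9147] 117.8002381324768 [-0.38  0.47 -0.17  1.16  0.56 -0.41]
```

>>> step_arm([
  [[0, -2.6, -2], [0, 0, 0], 0],
  [[0, -2.6, -2], [0, 0, 0], 0],
  [[0, -2.6, -2], [0, 0, 0], 10],
  [[0, -2.6, -2], [0, 0, 0], 18],
  [[0, -2.6, -2], [0, 0, 0], 24],
  [[0, -2.6, -2], [0, 0, 0], 24],
  [[0, -2.6, -2], [0, 0, 0], 24],
])

```text
clock: 9.1
tcp_pos: [0.5614, 0.0384, 0.1105]
orientation: [0.005, 0.014, 0.954, 0.301]
wrist_force: [-0.9, 0.4, -0.3]
finger_gap: 0.0243
grip_force: 0.0
```

```bash
python3 i.py
```

```text
9.1 tray in P [56.7     0.7926 80.3792] rot [-0.0003  0.0002 -0.0016] F [-0.9448  0.3818 -0.3434] M [-0.5289  0.03    0.0303] 0.0 [-0.38  0.48 -0.17  1.16  0.57 -0.41]
```

>>> step_arm([
  [[0, 0, -15], [0, 0, 0], 24],
  [[0, 0, -35], [0, 0, 0], 24],
  [[0, 0, -65], [0, 0, 0], 24],
  [[0, 0, -100], [0, 0, 0], 45],
  [[0, 0, -130], [0, 0, 0], 45],
  [[0, 0, -160], [0, 0, 0], 45],
  [[0, 0, -160], [0, 0, 0], 45],
])

```text
clock: 9.68
tcp_pos: [0.5604, -0.0569, 0.246]
orientation: [0.008, 0.015, 0.954, 0.299]
wrist_force: [-0.7, -0.2, 0.4]
finger_gap: 0.0447
grip_force: 0.0
```

```bash
cat >> m.py <<'E'
Pp=lambda x,y:(85+(x-410)/3.2,80+y/3.2)
nP=PF[:3,:3]@[-np.sin(t),0,np.cos(t)]; cP=PF[:3,:3]@[-.015,0,.185]+PF[:3,3]
def onpanel(f,u,v,h=0):
    o,d=ray(f,u,v); X=o+d*(nP@(cP-o)+h)/(nP@d); return X
def inP(X): return (np.linalg.inv(PF)@np.r_[X,1])[:3]
E
python3 - <<'E'
from m import *
k=onpanel('top0',*Pp(545,437)); print('knob base',k,inP(k))
for q in [(622,443),(547,519)]: print('mark',inP(onpanel('top0',*Pp(*q)))-inP(k))
for q in [(570,435),(588,468)]: print('ptr',inP(onpanel('top0',*Pp(*q),.04))-inP(k)-.04*np.array([-np.sin(t),0,np.cos(t)]))
s,p,r=st(); print(s['clock'],p)
r1=R.from_matrix(PF[:3,:3]@Rg); print('to 150 over', delta(p,r,k+.15*nP,r1))
shot('wrist','w6'); shot('scene','s6')
# tray check: label blobs and rim in w6
E
```

```text
knob base [0.4612 0.1151 0.2201] [0.0352 0.1031 0.2201]
mark [-0.0439  0.0001 -0.0307]
mark [-0.0035  0.0534 -0.0025]
ptr [-0.0014  0.0024 -0.0009]
ptr [-0.012   0.0226 -0.0084]
9.6833 [ 0.5604 -0.0569  0.246 ]
to 150 over (array([103.9, 123.5, -33.2]), array([-0.004,  0.009, -0.   ]))
```

>>> step_arm([
  [[104, 124, -33], [0, 0.009, 0], 45],
  [[104, 124, -33], [0, 0.009, 0], 45],
  [[104, 124, -33], [0, 0.009, 0], 45],
  [[104, 124, -33], [0, 0.009, 0], 45],
  [[104, 124, -33], [0, 0.009, 0], 45],
  [[104, 124, -33], [0, 0.009, 0], 45],
])

```text
clock: 10.28
tcp_pos: [0.4562, 0.0337, 0.3402]
orientation: [0.001, 0.012, 0.954, 0.3]
wrist_force: [-0.4, -0.3, 0.4]
finger_gap: 0.0449
grip_force: 0.0
```

```bash
cat > k.py <<'E'
from m import *
e1=PF[:3,:3]@[-np.cos(t),0,-np.sin(t)]; e2=PF[:3,1]  # down slope, printer +y
k=np.array([.4612,.1151,.2201])
def rect(f,h,S=.0015,n=64,c=k):
    im,K,T=cam(f); src=[];dst=[]
    for a,b in [(-1,-1),(1,-1),(1,1),(-1,1)]:
        X=c+h*nP+(a*e1+b*e2)*S*n/2; src.append(proj(f,X)); dst.append(((a+1)*n/2-.5,(b+1)*n/2-.5))
    H=cv2.getPerspectiveTransform(np.float32(src),np.float32(dst)); return cv2.warpPerspective(im,H,(n,n))
E
python3 - <<'E'
from k import *
s,p,r=st(); print(s['clock'],p,s['joint_pos'],'err',delta(p,r,k+.15*nP,R.from_matrix(PF[:3,:3]@Rg)))
shot('wrist','w7')
print('knob base at',proj('w7',k),'top',proj('w7',k+.04*nP))
im=rect('w7',.04); g=im.mean(2)
ch=' .:-=+*#%@'
for row in g[::2]: print(''.join(ch[min(9,int(v/25.6))] for v in row))
E
```

```text
10.2833 [0.4562 0.0337 0.3402] [-0.4653  0.1845 -0.0037  1.6765  0.5417 -0.5222] err (array([-2.6, -2.1, -4.8]), array([-0.002, -0.007,  0.001]))
knob base at [256.1885 182.7518] top [255.8745 193.6748]
   .=***************************************************+-    .:
   .+***************************************************+-.  .:-
.  .+***************************************************+-. .:--
:. :+****************************************************-. ::::
====*****************************************************+===+++
****************************************************************
****************************************************************
*********************+=::-==-------====+++++********************
******************+-.     .---------------==+++++++*************
****************+-.        .:-::::------------=+++++++**********
*************+=---:.                  .::-------=+++++++++++++++
***********+=-----:.                     ..:------=+++++++++++++
**********+=-----:.                         .:------=+++++++++++
*********=------:                             .:----
[... 482 characters left out ...]
                      :++:         ::-----=+++++++
******+=------.                      :=+-.      .:------++++++++
*******+=------.                      .=+-.    .::-----=++++++++
********=-------.                       .     .::-----=+++=::.:=
*********=-------:.                         .::::----=++++++++++
**********+=-------:.                     .::::-----=+++++++****
***********+=---------:..             ..:::::------=+++=+*******
*************+=-------------::::::::-------------=+++++-:-+*****
***************+=------------------------------=+++++****++*****
*****************++==-----------------------=+++++**************
*********************++====-----------==++++****=:-+************
```

```bash
python3 - <<'E'
from k import *
S=.001;n=110
def pt(x,y,h): return k+h*nP+((x+.5-n/2)*e1+(y+.5-n/2)*e2)*S
for f in ['w7','top0']:
  for h in [0,.006]:
    g=cv2.GaussianBlur(rect(f,h,S,n).mean(2),(0,0),1.2); th=(np.percentile(g,5)+np.percentile(g,80))/2
    for nm,T_ in [('ring',None),('black',None)]:
        v=np.percentile(g,80); T=v*.8 if nm=='ring' else v*.28
        m=(g<T).astype(np.uint8); num,l,s,c=cv2.connectedComponentsWithStats(m); i=l[n//2,n//2]
        if i==0: print(f,h,nm,'none'); continue
        m=cv2.morphologyEx((l==i).astype(np.uint8),cv2.MORPH_OPEN,np.ones((9,9)))
        ct=max(cv2.findContours(m,0,2)[0],key=cv2.contourArea); e=cv2.fitEllipse(ct); X=pt(e[0][0],e[0][1],h); print(f,h,nm,np.round(e[0],1),np.round(e[1],1),X,inP(X),'stat',s[i])
# pointer mark: bright inside black
P={}
for f in ['w7','top0']:
    h=.04; g=rect(f,h,.0005,200).mean(2); g=cv2.GaussianBlur(g,(0,0),1.5)
    w=g[60:170,60:170]; m=(w>np.percentile(g,80)*.33).astype(np.uint8); num,l,s,c=cv2.connectedComponentsWithStats(m)
    for i in range(1,num):
        if s[i,4]>60 and s[i,0]>0 and s[i,1]>0 and s[i,0]+s[i,2]<110 and s[i,1]+s[i,3]<110:
            ys,xs=np.where(l==i); q=np.c_[xs,ys]+60.; vx,vy,_,_=cv2.fitLine(np.float32(q),2,0,.01,.01).ravel(); pr=(q-q.mean(0))@[vx,vy]
            ends=[q.mean(0)+a*np.array([vx,vy]) for a in (pr.min(),pr.max())]
            X=[k+h*nP+((a[0]+.5-100)*e1+(a[1]+.5-100)*e2)*.0005 for a in ends]; print(f,s[i],'ang',np.degrees(np.arctan2(vy,vx)),[inP(x) for x in X]); P[f]=[proj(f,x) for x in X]
if len(P)==2:
    for i in (0,1):
        X,e=tri(('w7',*P['w7'][i]),('top0',*P['top0'][i])); d=X-k; print('ptr end',inP(X),e,'h',d@nP,'e1',d@e1,'e2',d@e2)
E
```

```text
w7 0 ring [54.7 54.3] [88.2 89.7] [0.4614 0.1149 0.22  ] [0.035  0.1028 0.22  ] stat [  10   11   90   88 6311]
w7 0 black [53.3 51.1] [62.3 68.5] [0.4647 0.1159 0.2208] [0.0361 0.0996 0.2208] stat [  22   13   65   72 3251]
w7 0.006 ring [54.7 55.9] [86.3 87.6] [0.4597 0.1115 0.2249] [0.0315 0.1044 0.2249] stat [  11   13   88   87 6055]
w7 0.006 black [51.8 51.7] [59.  66.4] [0.464  0.1138 0.2266] [0.0339 0.1002 0.2266] stat [  23   16   63   70 3120]
top0 0 ring [57.2 54.2] [88.6 93.8] [0.4615 0.1129 0.2185] [0.0329 0.1027 0.2185] stat [  11   10   99   90 6795]
top0 0 black [55.1 51.9] [57.1 65.7] [0.4638 0.1145 0.2197] [0.0346 0.1004 0.2197] stat [  26   22   64   63 3040]
top0 0.006 ring [55.2 55. ] [88.  93.7] [0.4606 0.1111 0.2246] [0.0312 0.1035 0.2246] stat [   9   11  101   89 6755]
top0 0.006 black [52.9 52.6] [57.2 65.1] [0.463  0.1129 0.2259] [0.033  0.1012 0.2259] stat [  24   23   64   62 2993]
w7 [ 40  46  30  42 433] ang 58.313038 [array([0.0111, 0.1063, 0.2521]), array([0.0009, 0.1266, 0.2449])]
```

```bash
cat > kk.py <<'E'
from k import *
s,p,r=st()
k=k+.0003*e1; 
def rk(phi): # tool x along bar at phi clockwise from downslope
    b=np.cos(phi)*e1+np.sin(phi)*e2; return R.from_matrix(np.column_stack([b,np.cross(-nP,b),-nP]))
d=p-k; x=r.as_matrix()[:,0]; print(s['clock'],'h',d@nP,'e1',d@e1,'e2',d@e2,'phi',np.degrees(np.arctan2(x@e2,x@e1)),'F',np.array(s['wrist_force']),'M',np.array(s['ft_torque']),s['finger_gap'],s['grip_force'],np.array(s['joint_pos']))
for a in sys.argv[1:]:
    h,ph=eval(a); print(a,delta(p,r,k+h*nP,rk(np.radians(ph))))
E
python3 kk.py "(.07,56.5)" "(.013,56.5)"
```

```text
10.3333 h 0.14466907670774476 e1 -0.0011892075318122846 e2 0.002001362524337629 phi 89.99678833837798 F [1.0528 0.1928 0.1512] M [-0.4665  0.0101 -0.0181] 0.04503435092464008 0.0 [-0.4661  0.1871 -0.0035  1.6756  0.5414 -0.5223]
(.07,56.5) (array([-2.6, -1.1, 74.7]), array([ 0.001, -0.008, -0.585]))
(.013,56.5) (array([ -3. ,  -1. , 131.7]), array([ 0.001, -0.008, -0.585]))
```

>>> step_arm([
  [[-2.6, -1.1, 20], [0.001, -0.008, -0.12], 45],
  [[-2.6, -1.1, 40], [0.001, -0.008, -0.24], 45],
  [[-2.6, -1.1, 60], [0.001, -0.008, -0.36], 45],
  [[-2.6, -1.1, 75], [0.001, -0.008, -0.48], 45],
  [[-2.6, -1.1, 75], [0.001, -0.008, -0.585], 45],
  [[-2.6, -1.1, 75], [0.001, -0.008, -0.585], 45],
  [[-2.6, -1.1, 75], [0.001, -0.008, -0.585], 45],
])

```text
clock: 10.92
tcp_pos: [0.4605, 0.074, 0.2759]
orientation: [0.089, -0.259, 0.918, 0.288]
wrist_force: [-0.2, 0.4, 0.3]
finger_gap: 0.0452
grip_force: 0.0
```

```bash
python3 kk.py "(.03,56.5)" "(.013,56.5)"; python3 - <<'E'
from k import *
shot('wrist','w8')
g=rect('w8',.04).mean(2); ch=' .:-=+*#%@'
for row in g[::2]: print(''.join(ch[min(9,int(v/25.6))] for v in row))
E
```

```text
10.9167 h 0.06928567144402839 e1 0.0013647897822166093 e2 -0.000484117747988645 phi 56.83235829220634 F [-0.152   0.4341  0.3006] M [-0.4757 -0.019  -0.0054] 0.04521253369828209 0.0 [-0.385   0.1728 -0.1718  1.4683  0.5681 -1.0067]
(.03,56.5) (array([-0.4,  1.3, 39.3]), array([ 0.002, -0.001, -0.006]))
(.013,56.5) (array([-0.4,  1.3, 56.3]), array([ 0.002, -0.001, -0.006]))
+++*##########*===========+***#+====:.......:----:.  .-===***###
+++*###########*++++++++++*####*+++++:.....  :---:.. .=+++**####
++*##################################*:....  .----:   =#########
++*###################################*:.... .:---:  .+#########
+++##*#################################*-.... :---:. -*#########
++*##*##################################*=... .:---=*###########
+++##*####################################+... :---+############
+++##*##############*+-..=*################*:. .---=############
+++##############*+:.     :+++=============++-..:-=*############
+++##############*:        .-=================-:+*******########
 :+###############+.         :::......::--==------=+*******####*
   :+###
[... 656 characters left out ...]
===-.                .-*+              :------+***
++*#########*=====-.                 :*+.           .-------+***
++*##########*=====-.                 .*+.         .-------++***
++*###########*=====-.                            :-------=+**-:
++*##*#########+======-.                        .:-------=++****
+++##*##########*=======-.                    .---------=++*****
+++##*###########*+=======--:.            .::-------==-++*+=+*##
+++################*+=======----------------------==-+++***+:.=*
+++##################*+=========------=-----------=+++****#*****
+++#####################*+=================----=++++*+**####****
+++#######################****++==========+**********+.-***##***
```

The knob bar lies at about 56°, which matches the gripper's 57°, and the axis is centred. Descending.

>>> step_arm([
  [[-0.4, 1.3, 15], [0, 0, 0], 45],
  [[-0.4, 1.3, 28], [0, 0, 0], 45],
  [[-0.4, 1.3, 40], [0, 0, 0], 45],
  [[-0.4, 1.3, 50], [0, 0, 0], 45],
  [[-0.4, 1.3, 55], [0, 0, 0], 45],
  [[-0.4, 1.3, 55], [0, 0, 0], 45],
])

```text
clock: 11.47
tcp_pos: [0.4608, 0.1068, 0.2324]
orientation: [0.09, -0.26, 0.917, 0.287]
wrist_force: [-0.0, -1.0, 0.0]
finger_gap: 0.0447
grip_force: 0.0
```

```bash
python3 kk.py
```

```text
11.4667 h 0.01482987169201402 e1 -0.0005928398556274519 e2 0.00018802538943491002 phi 56.69180133970706 F [-0.0355 -0.954   0.0352] M [-0.4916  0.0318 -0.0282] 0.04473259650755885 0.0 [-0.3171  0.1713 -0.2789  1.3182  0.5827 -0.9294]
```

Closing on the bar with moderate force.

>>> step_arm([
  [[0, 0, 0], [0, 0, 0], 25],
  [[0, 0, 0], [0, 0, 0], 15],
  [[0, 0, 0], [0, 0, 0], 8],
  [[0, 0, 0], [0, 0, 0], 5],
  [[0, 0, 0], [0, 0, 0], 5],
  [[0, 0, 0], [0, 0, 0], 5],
], grip_force=50)

```text
clock: 11.97
tcp_pos: [0.4608, 0.1068, 0.2343]
orientation: [0.091, -0.26, 0.917, 0.287]
wrist_force: [-3.2, -0.1, 5.5]
finger_gap: 0.0133
grip_force: 49.5
```

```bash
python3 kk.py "(.0148,0)"
```

```text
11.9667 h 0.01638522435105289 e1 -0.00166270468064304 e2 0.00020364836961692258 phi 56.62769099832141 F [-3.2043 -0.0792  5.5148] M [0.1255 0.5694 0.3295] 0.013251172886098762 49.53129708766937 [-0.3179  0.1692 -0.277   1.3213  0.5839 -0.9306]
(.0148,0) (array([ 0.7, -1.5,  1.6]), array([ 0.   ,  0.002, -0.988]))
```

>>> step_arm([
  [[0, 0, 0], [0, 0, -0.12], 5],
  [[0, 0, 0], [0, 0, -0.24], 5],
  [[0, 0, 0], [0, 0, -0.36], 5],
  [[0, 0, 0], [0, 0, -0.48], 5],
  [[0, 0, 0], [0, 0, -0.6], 5],
  [[0, 0, 0], [0, 0, -0.7], 5],
  [[0, 0, 0], [0, 0, -0.8], 5],
  [[0, 0, 0], [0, 0, -0.88], 5],
])

```text
clock: 12.63
tcp_pos: [0.4604, 0.1071, 0.2345]
orientation: [0.205, -0.628, 0.717, 0.221]
wrist_force: [-5.7, 1.0, 7.0]
finger_gap: 0.013
grip_force: 49.7
```

```bash
python3 kk.py "(.0148,0)"
```

```text
12.6333 h 0.016370410738556503 e1 -0.001980162145654234 e2 0.0005626118417519736 phi 5.9525036846457 F [-5.7008  1.0478  6.961 ] M [0.4461 0.7598 0.4716] 0.012998308857447764 49.710978269577026 [-0.3178  0.1689 -0.2772  1.3221  0.5843 -1.8153]
(.0148,0) (array([ 1.9, -0.8,  1.6]), array([-0.   ,  0.002, -0.104]))
```

>>> step_arm([
  [[0, 0, 0], [0, 0, -0.06], 5],
  [[0, 0, 0], [0, 0, -0.12], 5],
  [[0, 0, 0], [0, 0, -0.16], 5],
  [[0, 0, 0], [0, 0, -0.16], 5],
])

```text
clock: 12.97
tcp_pos: [0.4603, 0.1071, 0.2346]
orientation: [-0.222, 0.681, -0.667, -0.205]
wrist_force: [-3.6, 0.6, 6.7]
finger_gap: 0.0132
grip_force: 65.1
```

```bash
python3 kk.py
```

```text
12.9667 h 0.016443661893028788 e1 -0.0020289162812282082 e2 0.000658046966307796 phi -2.81176809595367 F [-3.6147  0.5832  6.7243] M [ 0.5449  1.4628 -1.0099] 0.013208957726065692 65.08179048774764 [-0.3182  0.169  -0.2773  1.3227  0.5848 -1.969 ]
```

>>> step_arm([
  [[0, 0, 0], [0, 0, -0.05], 5],
  [[0, 0, 0], [0, 0, -0.05], 5],
  [[0, 0, 0], [0, 0, -0.05], 5],
])

```text
clock: 13.22
tcp_pos: [0.4603, 0.1062, 0.2341]
orientation: [-0.226, 0.697, -0.651, -0.199]
wrist_force: [-3.8, -2.9, 7.1]
finger_gap: 0.013
grip_force: 90.9
```

```bash
python3 kk.py
```

```text
13.2167 h 0.016571493866103394 e1 -0.0010063527900433127 e2 0.0006771004946498126 phi -5.630081002822511 F [-3.8019 -2.9188  7.1482] M [-0.2901  1.3216 -0.3974] 0.0130421786729398 90.93973226845264 [-0.3188  0.1692 -0.2772  1.3223  0.5823 -2.0185]
```

>>> step_arm([
  [[0, 0, 0], [0, 0, 0.02], 12],
  [[0, 0, 0], [0, 0, 0.02], 25],
  [[0, 0, 0], [0, 0, 0.02], 40],
  [[0, 0, 0], [0, 0, 0.02], 45],
  [[0, 0, -15], [0, 0, 0.02], 45],
  [[0, 0, -45], [0, 0, 0.02], 45],
  [[0, 0, -80], [0, 0, 0.02], 45],
  [[0, 0, -110], [0, 0, 0.02], 45],
])

```text
clock: 13.88
tcp_pos: [0.4591, 0.043, 0.3247]
orientation: [-0.225, 0.693, -0.656, -0.2]
wrist_force: [0.3, -0.5, 0.0]
finger_gap: 0.0451
grip_force: 0.0
```

>>> step_arm([
  [[0, 0, -30], [0, 0, 0], 45],
  [[0, 0, -50], [0, 0, 0], 45],
  [[0, 0, -50], [0, 0, 0], 45],
  [[0, 0, -50], [0, 0, 0], 45],
])

```text
clock: 14.22
tcp_pos: [0.4591, 0.014, 0.3644]
orientation: [-0.225, 0.692, -0.656, -0.199]
wrist_force: [0.7, -0.0, -0.3]
finger_gap: 0.0449
grip_force: 0.0
```

```bash
python3 kk.py; python3 - <<'E'
from k import *
shot('wrist','w9'); shot('top','t9'); shot('scene','s9')
g=rect('w9',.04).mean(2); ch=' .:-=+*#%@'
for row in g[6:58:2]: print(''.join(ch[min(9,int(v/25.6))] for v in row))
h=.04; g=cv2.GaussianBlur(rect('w9',h,.0005,200).mean(2),(0,0),1.5); w=g[60:170,60:170]; m=(w>np.percentile(g,80)*.33).astype(np.uint8); num,l,s,c=cv2.connectedComponentsWithStats(m)
for i in range(1,num):
    if s[i,4]>60:
        ys,xs=np.where(l==i); vx,vy,_,_=cv2.fitLine(np.float32(np.c_[xs,ys]),2,0,.01,.01).ravel(); print(s[i],np.degrees(np.arctan2(vy,vx)))
E
```

```text
14.2167 h 0.17621843991007263 e1 -0.00028983496267764847 e2 -0.0007993736551557426 phi -4.7310468649440445 F [ 0.7422 -0.0297 -0.3322] M [-0.4904  0.0266 -0.0211] 0.04493127983119804 0.0 [-0.5028  0.1989  0.0709  1.7493  0.5368 -2.2114]
+*##****************************+++===++++++++************######
+*##**********************+=====================++************##
*##*******************+==========================-=++***********
+###****************+========------------------------=++********
+*##**************+=======--:...         ..::-----------++******
+*##************+======-:..                   .:---------=+*****
+*#************+=====-:.                        .:---------+****
+*#***********+====-:.                             :--------+***
+##**********+====-:.                               .--------+**
+*##********+====-:.                                 .-------=+*
+*#*********==---:.                                   .-------+*
+**********+-.....                                    .-------=+
+**********=.                    ................      :-------+
+**********=.     
[... 257 characters left out ...]
==--:.                               .:-------=+*
*#************=====-:.                             .:-------=++*
*##************=====--:.                         .:--------=+++*
*##*************+=====-:.                      .::--------=+++++
*##**************+======--::..             ..:----------=++++-:=
+##*****************+=====-----::::..::::-------------=++++++*+=
+*#*******************+=========-------------========++++*******
*##**********************+=======================+++**+==+**##*#
*##***************************++===========++********#**-:+****#
[ 0  0 12 17 94] -62.479534
[ 94   0  16  31 188] 71.708755
[ 44  36  49  10 459] 0.061746255
[   0   50  110   60 2710] -2.354397
```

The pointer reads 0.06°, so the knob is at its zero stop. One numeric check of the tray's end wall before handing in.

```bash
python3 - <<'E'
from m import *
im,_,_=cam('w6'); g=im.mean(2)
for y in (.053,.045,.035,-.035,-.045,-.053):
    xs=np.arange(-45,-12,1.5); row=[]
    for x in xs:
        u,v=proj('w6',PF[:3,:3]@[x/1000,y,.11]+PF[:3,3]); row.append(int(g[int(round(v)),int(round(u))]) if 0<=u<511 and 0<=v<383 else -1)
    print(y,row)
for x in (-.026,):
    ys=np.arange(-66,67,3); row=[]
    for y in ys:
        u,v=proj('w6',PF[:3,:3]@[x,y/1000,.11]+PF[:3,3]); row.append((int(y),int(g[int(round(v)),int(round(u))])) if 0<=u<511 and 0<=v<383 else -1)
    print(row)
E
```

```text
0.053 [66, 68, 67, 68, 67, 68, 69, 68, 68, 67, 68, 68, 82, 89, 90, 90, 90, 89, 90, 90, 88, 87]
0.045 [64, 67, 67, 67, 67, 67, 68, 67, 68, 67, 67, 68, 73, 88, 86, 77, 69, 69, 68, 68, 67, 67]
0.035 [62, 65, 65, 65, 66, 67, 68, 68, 68, 69, 68, 69, 74, 83, 83, 75, 69, 68, 67, 68, 68, 67]
-0.035 [76, 102, 105, 107, 109, 118, 110, 73, 67, 68, 68, 72, 81, 87, 84, 74, 67, 65, 65, 65, 67, 68]
-0.045 [67, 68, 68, 69, 68, 67, 67, 66, 68, 68, 68, 73, 82, 88, 84, 74, 70, 68, 67, 66, 66, 66]
-0.053 [67, 68, 68, 66, 68, 67, 67, 71, 84, 102, 107, 83, 87, 94, 95, 90, 87, 84, 88, 88, 86, 83]
[(-66, 124), (-63, 123), (-60, 123), (-57, 123), (-54, 101), (-51, 82), (-48, 82), (-45, 82), (-42, 82), (-39, 83), (-36, 88), (-33, 87), (-30, 87), (-27, 87), (-24, 88), (-21, 88), (-18, 87), (-15, 87), (-12, 87), (-9, 87), (-6, 86), (-3, 87), (0, 86), (3, 86), (6, 86), (9, 85), (12, 85), (15, 85), (18, 84), (21, 83), (24, 84), (27, 84), (30, 83), (33, 84), (36, 83), (39, 82), (42, 82), (45, 83), (48, 82), (51, 81), (54, 80), (57, 110), (60, 119), (63, 119), (66, 120)]
```

```bash
python3 -c "
from workcell import env
print(env.hand_in())"
```

```text
the job is handed in; nothing more can be done
None
```

I handed the job in at about 14 s of the 53 s allowed. The tray was pushed against the bay's back stop, its end wall measured about 1 mm from home and centred to about 1 mm. The knob's pointer read 0.06° from zero and the gripper was clear. I did not check the cartridges in an image after insertion, because the overhang hides them, and I have not seen the judge's result.

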